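# Turn the cuff template over onto the cutting block

## Task

Turn the plywood cuff template over onto the white cutting block, cork side down, without picking it up: push it with the fingertips against the front edge of the block until it is tipped up there and topples over onto the block, then push it on, if need be, until all of it lies flat on the block. Leave the other things where they are.

Things in the scene. Friction and masses are not known exactly. Their poses are not given: they have to be found in the camera images.
- block: white plastic cutting block, 210 mm (its x) by 420 mm (its y) by 16 mm high, held fast on the table. Origin at the centre of its underside, z up; its x axis points away from the robot and its front face, the long upright face towards the robot, is at x = -105 mm.
- template: loose cuff template of 12 mm plywood, 0.08 to 0.17 kg: panel 100 mm (x) by 130 mm (y), plus a 50 mm wide round-ended tab that sticks out 50 mm at its +y end, flush with its +x edge. Two cork strips, 2 mm thick, lie along x at y = -40 and +40 mm on its cork face. Origin: panel centre, on the plain face; x points to the edge facing the block at the start, z from plain to cork face. Starts flat, cork up.
- near_mid (a point): middle of the template's 130 mm edge that looks towards the robot at the start (template x = -50, z = 10 mm). This edge is a finger lip: the upper 4.5 mm of the plywood stands 12 mm out over the lower 7.5 mm. A finger pressed against it while the opposite edge bears on the block, and moved up, takes the lip up with it by friction.
- near_left (a point): +y end of that lip (template x = -50, y = +65, z = 10 mm)
- near_right (a point): -y end of that lip (template x = -50, y = -65, z = 10 mm)
- edge_plain (a point): -y end of the template's edge that looks towards the block at the start (template x = +50, y = -65 mm), half-way up the thickness. At the start this edge is 10 to 65 mm short of the block's front face and within 0.22 rad of parallel to it.
- edge_tab (a point): other end of that straight edge, where the tab begins to round off (template x = +50, y = +90 mm), half-way up the thickness
- tab_end (a point): outermost point of the tab's rounded end (template x = +25, y = +115 mm), half-way up the thickness
- weight: bystander: steel pattern weight with a knob, 60 mm across, 48 mm high, standing on the left part of the block; origin at the centre of its underside
- tape: bystander: roll of paper tape, 70 mm across, 24 mm high, lying on the right part of the block; origin at the centre of its underside
- roller: bystander: seam roller, wooden handle and brass wheel, 150 mm long, 44 mm wide and 36 mm high, lying on the table to the right of the template; origin on the table under its neck
- jar: bystander: brown glass jar, 68 mm across, 75 mm high, on the table to the left of the template; origin at the centre of its underside
- bottle: bystander: white plastic bottle with a green cap, 60 mm across, 165 mm high, on the table at the right; origin at the centre of its underside
- brush: bystander: flat brush, about 180 mm long, lying on the table at the left; origin under the middle of it
- cone: bystander: cone of black thread, 64 mm across, 85 mm high, on the table at the right; origin at the centre of its underside
Mind the look-alikes: they are no part of the job. Of the things shaped like the template, the plywood one is meant.

How it is judged:
On the way:
1. the template is tipped up steeply on its straight edge at the front edge of the block (angle between template's own z axis and vertical between 0.8 and 2.3 rad and x of edge_plain in the frame of block between -0.18 and -0.09 m and x of edge_tab in the frame of block between -0.18 and -0.09 m and height (world z) of each of edge_plain, edge_tab below 0.045 m), for 0.05 s.
At the end, for the whole second after the job is handed in: the template lies at rest and flat on the block, turned over with the cork down (within 0.09 rad of flat), with no part of its outline beyond the block's edges (1 mm allowed) (angle between template's own z axis and vertical above 3.05 rad and height (world z) of template between 0.0275 and 0.033 m and linear speed of template below 0.02 m/s and x of edge_plain in the frame of block between -0.106 and 0.106 m and y of edge_plain in the frame of block between -0.211 and 0.211 m and x of edge_tab in the frame of block between -0.106 and 0.106 m and y of edge_tab in the frame of block between -0.211 and 0.211 m and x of tab_end in the frame of block between -0.106 and 0.106 m and y of tab_end in the frame of block between -0.211 and 0.211 m and x of near_left in the frame of block between -0.106 and 0.106 m and y of near_left in the frame of block between -0.211 and 0.211 m and x of near_right in the frame of block between -0.106 and 0.106 m and y of near_right in the frame of block between -0.211 and 0.211 m); the robot touches nothing.
It fails at once if the template is picked up: its edge that starts towards the block is raised more than 60 mm above the table (height (world z) of any of edge_plain, edge_tab above 0.06 m).
It fails at once if another thing is shifted by more than 25 mm (distance of any of weight, tape, roller, jar, bottle, brush, cone from where it was at the start of the episode above 0.025 m).
It fails at once if a standing thing is knocked over (angle between any of weight, tape, jar, bottle, cone's own z axis and vertical above 0.5 rad).
It also fails if it takes over 54 s, if anything falls off the work surface, if the arm or the gripper's body presses on something with over 40 N, if the wrist force passes 120 N, or if a joint passes its speed limit or range.

## Robot

A 6-joint arm with a two-finger parallel gripper is mounted at the origin on the work surface. World frame = base frame: x ahead of the robot, y to its left, z up, the work surface at z = 0. Lengths are in m, angles in rad, forces in N, time in s.
With the tool pointing down it reaches from about 0.35 to 0.725 m from the base axis. Payload 4.3 kg.
Tool frame: the origin (TCP) lies at the very end of the fingers, on their centre line; the grasp point (between the pads) lies 19 mm behind it; z points along the fingers, x is the direction in which the jaws open and shut, and the axes are right-handed (so a half turn about z gives the same grasp; the last joint's range is limited). The gripper opens to 85 mm and grips with 20 to 120 N. Pads are 22 mm wide; open, the fingers measure 114 mm over their backs; the gripper's body (76 mm by 85 mm) begins 54 mm behind the grasp point. The pads swing forward as they close: fully open they stand 13 mm farther back than shut.
Start: joints at [-1.454, 0.377, 0.081, 1.274, 0, 1.46], TCP at [0.129, -0.56, 0.231] pointing down, gripper open.
Joint ranges: [-2.72, 2.72], [-0.84, 1.66], [-1.02, 1.22], [-1.77, 2.12], [-1.37, 1.28], [-3.14, 3.14]. Speed limits (rad/s): [2.57, 2.57, 3.14, 3.14, 3.14, 3.14].

## Interface

Orientations are given as a unit quaternion [x, y, z, w].
In Python, from plant import bot, camera, camera_model gives the robot as it stands.
- The arm moves only by the shell command python3 -m pendant 'ROWS' [OPENING] [FORCE]. ROWS is JSON, a list of rows, each a list of 6 numbers: the shift along the tool's x, y, z in m, then the turn, a rotation vector about the tool's x, y, z in rad. A call has 1 to 20 rows; each row shifts and turns the pose as measured when the row begins, along the tool's axes as they then stand; what a row does not reach is not made up. A row lasts 1/10 s, in which the tool goes at most 50 mm and 8.59 degrees, less where a joint would pass 70% of its speed; a pose out of reach is approached as far as the arm can. A call with a gripper value outside its range is refused whole. OPENING is the opening, from -1 (shut) to 1 (fully open), set as the call begins (- or left out, the last holds). The fingers move at their own pace and stop on an object; FORCE is the grip in N (left out, the last holds). Time passes only in rows, so rows that do not move let the fingers close. It gives the time, the measured TCP pose, the force and the opening at its end, in the units of the state.
- bot.get_obs(): the state, without advancing time (a new reading comes with each control period).
- camera(name): name is "scene" or "top"; returns the picture (420x560x3 uint8, red, green, blue); there is no depth.
- camera_model(name): a dict with "mtx" (3x3 intrinsics, pixels), "k1" (the pictures are not rectified: a ray, as slopes to the right and down, at radius r is drawn at 1 + k1 r^2 times it, then the intrinsics apply), "rvec" (rotation vector, rad) and "tvec" (3), from world to camera coordinates, as OpenCV has them. Camera axes: x right, y down, z forward; pixel columns grow to the right and rows downward; lengths in m; the calibration is good to about 2 mm. A picture is of the moment at which its call begins. camera_model takes no time and is no camera call.
- bot.hand_in(): hands the job in, once; it reports no verdict.
The state is a dict: "clock": time; "joints": joint angles; "joint_velocities": joint speeds; "effort": joint torques, N m; "position": TCP position; "tool_rot": TCP orientation; "contact_force": force on the tool from outside, world axes, zero at the start; "ft_torque": the same for the moment, N m; "gripper_width": finger opening in m.
Only numpy, scipy, OpenCV 4.12 (cv2) and the standard library are available. Lean on these libraries where they do the work, as an engineer would, in place of code of your own. Each camera call takes 0.05 s, during which the arm holds its last target. There are 200 camera calls.

## Working session

There is one attempt and no reset: what is moved stays moved. The work goes in short steps, Python scripts to look and compute and a shell command to move; the robot and the scene stay as the last step left them, time stands still between calls to the robot, and variables do not carry over. Pictures are saved under pics/ and viewed, about 8 in all and at most 12, crops included, and the job is handed in when it is done.

```bash
mkdir -p pics; ls; cat > h.py <<'E'
import numpy as np,cv2
from plant import bot,camera,camera_model
from scipy.spatial.transform import Rotation as R
def px2w(cam,uv,z):
    m=camera_model(cam);K=np.array(m["mtx"]);Rm=cv2.Rodrigues(np.array(m["rvec"],float))[0];t=np.array(m["tvec"],float).ravel()
    d=np.array([m["k1"],0,0,0,0.])
    p=cv2.undistortPoints(np.array(uv,float).reshape(-1,1,2),K,d).reshape(-1,2)
    zs=np.broadcast_to(z,len(p)); C=-Rm.T@t
    D=np.c_[p,np.ones(len(p))]@Rm
    return C+D*((zs-C[2])/D[:,2])[:,None]
def w2px(cam,P):
    m=camera_model(cam)
    return cv2.projectPoints(np.array(P,float).reshape(-1,1,3),np.array(m["rvec"],float),np.array(m["tvec"],float),np.array(m["mtx"]),np.array([m["k1"],0,0,0,0.]))[0].reshape(-1,2)
def snap(cam,name,crop=None,s=1):
    im=camera(cam)[:,:,::-1]
    if crop: a,b,c,d=crop; im=im[b:d,a:c]
    cv2.imwrite("pics/"+name,cv2.resize(im,None,fx=s,fy=s,interpolation=cv2.INTER_CUBIC))
E
python3 - <<'E'
from h import *
snap("top","t0.png",None,1.4);snap("scene","s0.png",None,1.4)
o=bot.get_obs();print(o["clock"],o["position"],o["tool_rot"],o["gripper_width"])
E
```

```text
pics
0.1 [ 0.12924532 -0.55969692  0.23044462] [ 7.82594101e-01 -6.22531630e-01 -6.41567192e-04 -6.56943083e-04] 0.08530865132563573
```

View pics/t0.png

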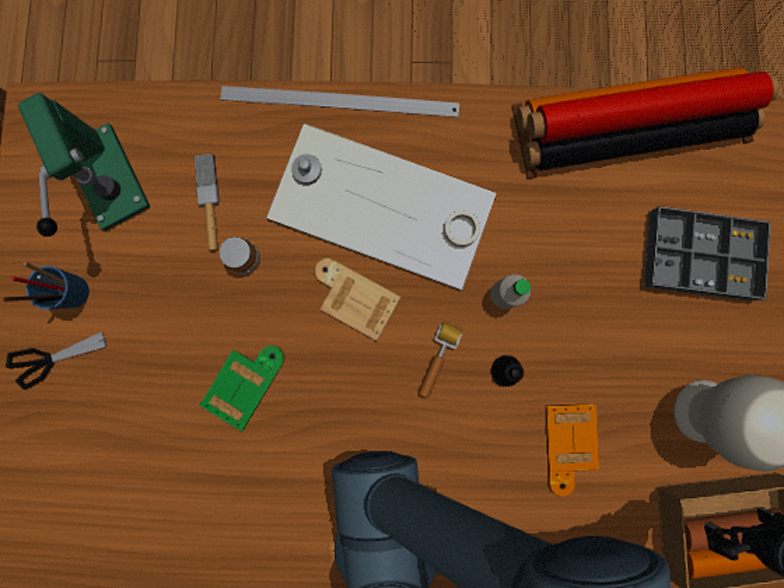

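View pics/s0.png

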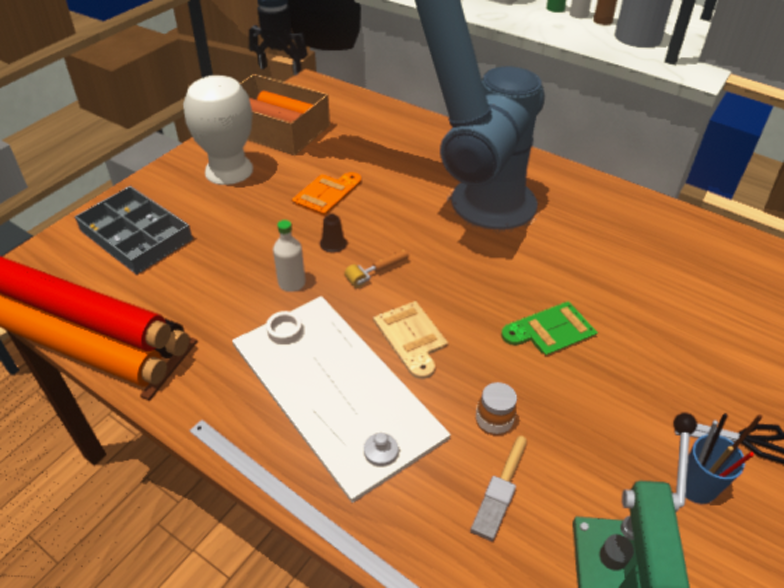

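Top view (×1.4): the candidates are the plywood template at (358,300), a green look-alike at (243,388) and an orange one at (573,437). I choose the plywood one. The block's corners are at (303,125), (495,192), (462,289) and (268,220), with the weight at (306,168) and the tape at (462,228). Next is a close crop.

```bash
python3 - <<'E'
from h import *
snap("top","t1.png",(185,85,365,250),3.6)
E
```

```text
(no output)
```

View pics/t1.png

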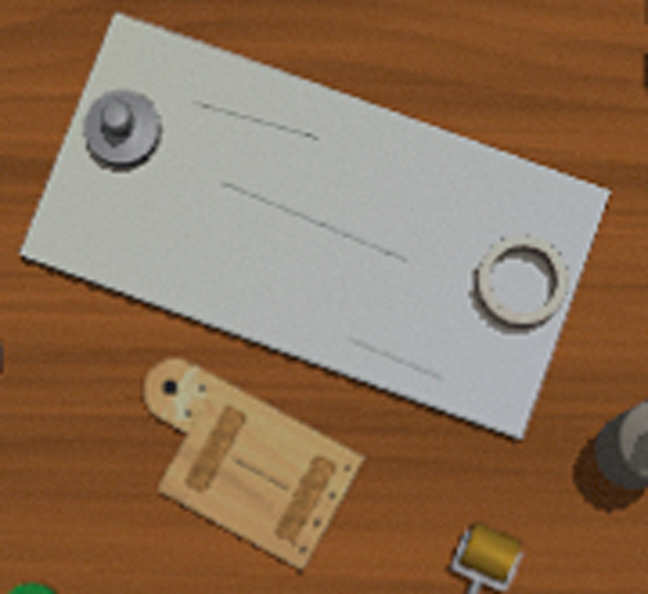

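```bash
python3 - <<'E'
from h import *
f=lambda L:[((u+.5)/3.6-.5+185,(v+.5)/3.6-.5+85) for u,v in L]
B=px2w("top",f([(117,13),(610,190),(521,439),(22,256)]),.016)
T=px2w("top",f([(160,492),(303,571),(365,458)]),.012)
O=px2w("top",f([(116,118),(522,282),(488,555)]),[.016+.048,.040,.03])
np.set_printoptions(precision=4,suppress=True);print(B,T,O)
c=B.mean(0); a=np.arctan2(*(B[0]+B[1]-B[2]-B[3])[[1,0]]); b=np.arctan2(*(B[0]+B[3]-B[1]-B[2])[[1,0]])-np.pi/2
print("block",c,a,b)
yv=T[0]-T[1];xv=T[2]-T[1]
print("tmpl yaw",np.arctan2(yv[1],yv[0])-np.pi/2,np.arctan2(xv[1],xv[0]),np.linalg.norm(yv),np.linalg.norm(xv))
th=(a+b)/2
Rb=np.array([[np.cos(th),np.sin(th)],[-np.sin(th),np.cos(th)]])
print("T in block",(T-c)[:,:2]@Rb.T);print("O in block",(O-c)[:,:2]@Rb.T)
o=bot.get_obs();print(R.from_quat(o["tool_rot"]).as_matrix())
E
```

```text
[[ 0.8538  0.1895  0.016 ]
 [ 0.7169 -0.2045  0.016 ]
 [ 0.518  -0.1357  0.016 ]
 [ 0.6552  0.2579  0.016 ]] [[ 0.4717  0.1443  0.012 ]
 [ 0.4125  0.0318  0.012 ]
 [ 0.5012 -0.0147  0.012 ]] [[ 0.7528  0.1798  0.064 ]
 [ 0.6369 -0.1325  0.04  ]
 [ 0.4273 -0.1097  0.03  ]]
block [0.686  0.0268 0.016 ] -0.3323532188425041 -0.33489095290620496
tmpl yaw -0.4842396754761624 -0.4827631122518637 0.1271299274104807 0.10015104235140154
T in block [[-0.2409  0.0408]
 [-0.26   -0.0848]
 [-0.161  -0.0997]]
O in block [[ 0.013   0.1665]
 [ 0.0058 -0.1665]
 [-0.1997 -0.2137]]
[[ 0.2248 -0.9744 -0.0002]
 [-0.9744 -0.2248  0.0016]
 [-0.0016 -0.0002 -1.    ]]
```

Block yaw is -0.334 and template yaw is -0.484, with gaps to the block of roughly 33–56 mm. I'll turn the tool so its x lies along block y and its y along block +x (away from the robot), then translate at height.

```bash
python3 -m pendant '[[0,0,0,0,0,-0.1433],[0,0,0,0,0,-0.1433],[0,0,0,0,0,-0.1433],[0,0,0,0,0,-0.1433],[0,0,0,0,0,-0.1433],[0,0,0,0,0,-0.1433],[0,0,0,0,0,-0.1433],[0,0,0,0,0,-0.1433],[0,0,0,0,0,-0.1433],[0,0,0,0,0,-0.1433],[0,0,0,0,0,-0.1433],[0,0,0,0,0,-0.1433],[0,0,0,0,0,-0.1433],[0,0,0,0,0,-0.1433],[0,0,0,0,0,-0.1433],[0,0,0,0,0,-0.1433],[0,0,0,0,0,-0.1433],[0,0,0,0,0,-0.1433],[0,0,0,0,0,0]]'
cat >> h.py <<'E'
C=np.array([.686,.0268]);TH=-.334
def st():
    o=bot.get_obs();M=R.from_quat(o["tool_rot"]).as_matrix();p=o["position"];d=p[:2]-C
    c,s=np.cos(TH),np.sin(TH);Rb=np.array([[c,s],[-s,c]])
    b=Rb@d; f=np.r_[Rb@o["contact_force"][:2],o["contact_force"][2]]
    Mb=np.block([[Rb,np.zeros((2,1))],[np.zeros((1,2)),np.ones((1,1))]])@M
    np.set_printoptions(precision=4,suppress=True)
    print("t",o["clock"],"blk",b,"z",p[2],"F",f,"w",o["gripper_width"],"q",np.array(o["joints"]));print("tool axes in block\n",Mb)
E
python3 -c "from h import *;st()"
```

```text
clock: 2.05
position: [0.1286, -0.5538, 0.2222]
tool_rot: [0.783, 0.622, 0.005, -0.008]
contact_force: [0.1, 1.3, 0.8]
gripper_width: 0.0854
t 2.05 blk [-0.3363 -0.7313] z 0.22220523312392593 F [-0.3286  1.2718  0.7944] w 0.08536665274945464 q [-1.4543  0.3846  0.0681  1.2742  0.     -1.227 ]
tool axes in block
 [[-0.1064  0.9943 -0.0087]
 [ 0.9941  0.1065  0.0179]
 [ 0.0188 -0.0067 -0.9998]]
```

```bash
python3 -m pendant '[[0,0.05,0,0,0,0.107],[0,0.05,0,0,0,0],[0.048,0,0,0,0,0],[0.048,0,0,0,0,0],[0.048,0,0,0,0,0],[0.048,0,0,0,0,0],[0.048,0,0,0,0,0],[0.048,0,0,0,0,0],[0.048,0,0,0,0,0],[0.048,0,0,0,0,0],[0.048,0,0,0,0,0],[0.048,0,0,0,0,0],[0.048,0,0,0,0,0],[0.048,0,0,0,0,0],[0.048,0,0,0,0,0],[0,0,0,0,0,0]]'
python3 -c "from h import *;st()"
```

```text
clock: 3.65
position: [0.4596, 0.009, 0.2217]
tool_rot: [0.836, 0.549, -0.001, -0.01]
contact_force: [0.1, -1.9, 0.6]
gripper_width: 0.0853
t 3.65 blk [-0.2081 -0.091 ] z 0.22174499371967438 F [ 0.7515 -1.7319  0.608 ] w 0.08529702433653605 q [-0.1275  0.1596 -0.2362  1.1892  0.0133  0.2819]
tool axes in block
 [[ 0.0756  0.997  -0.0166]
 [ 0.9971 -0.0754  0.0101]
 [ 0.0088 -0.0174 -0.9998]]
```

```bash
python3 -m pendant '[[0,0,0,-0.0166,-0.01,-0.0756],[0,-0.05,0,0,0,0],[0.04,-0.05,0,0,0,0],[0.039,0,0,0,0,0],[0,0,0,0,0,0]]'
python3 -c "from h import *;st()"
```

```text
clock: 4.15
position: [0.3934, 0.1071, 0.2194]
tool_rot: [0.818, 0.575, -0.003, 0.0]
contact_force: [0.1, -0.1, -0.3]
gripper_width: 0.0851
t 4.15 blk [-0.3028 -0.02  ] z 0.2193690560388065 F [ 0.1732 -0.0777 -0.2618] w 0.08506518328488563 q [ 0.1122  0.0499 -0.367   1.1587 -0.0029  0.458 ]
tool axes in block
 [[ 0.0118  0.9999 -0.003 ]
 [ 0.9999 -0.0118 -0.0046]
 [-0.0047 -0.0029 -1.    ]]
```

```bash
python3 -m pendant '[[0.008,-0.008,0.045,0,0.0046,-0.012],[0,0,0.045,0,0,0],[0,0,0.045,0,0,0],[0,0,0.035,0,0,0],[0,0,0.01,0,0,0],[0,0,0,0,0,0]]'
python3 -c "from h import *;st();snap('scene','s1.png',(230,180,350,290),5)"
```

```text
clock: 4.75
position: [0.3904, 0.1126, 0.0355]
tool_rot: [0.819, 0.573, 0.001, 0.002]
contact_force: [-0.0, 0.8, -0.4]
gripper_width: 0.0853
t 4.75 blk [-0.3074 -0.0159] z 0.035450509359395824 F [-0.2808  0.7062 -0.4093] w 0.0852659371483098 q [ 0.1263  0.2222 -0.6976  0.6482 -0.0026  0.4764]
tool axes in block
 [[ 0.0161  0.9999  0.0037]
 [ 0.9999 -0.0161 -0.0011]
 [-0.001   0.0037 -1.    ]]
```

View pics/s1.png

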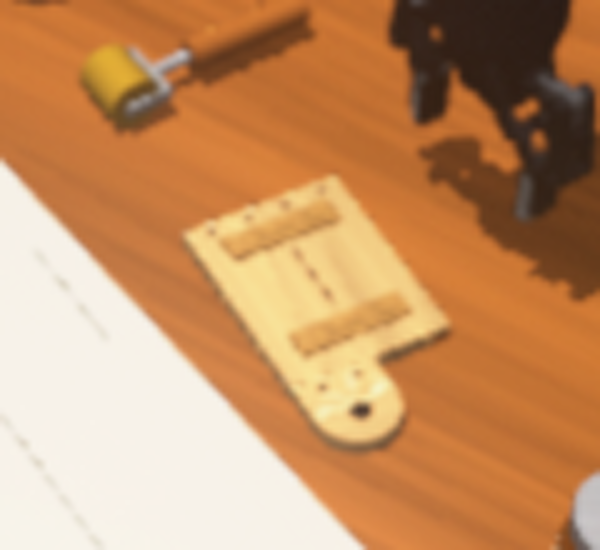

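The crop shows the template clear of the fingers. The fingertips are at about (430,118) and (533,212) in the crop. I'll check the height of the open tips by projection.

```bash
python3 - <<'E'
from h import *
c,s=np.cos(TH),np.sin(TH)
for z in(.0355,.0485):
  P=[[C[0]+c*bx-s*by,C[1]+s*bx+c*by,z] for by in(-.0645,.0325) for bx in (-.318,-.296)]
  print(z,(w2px("scene",P)-[230,180]+.5)*5-.5)
E
```

```text
0.0355 [[437.79932697 125.69375398]
 [408.77885269 141.26425764]
 [548.62391296 223.59564942]
 [519.24180537 240.50399087]]
0.0485 [[439.40863259 109.72477187]
 [410.20200314 125.29057206]
 [551.10123087 207.67553328]
 [521.52935492 224.58986411]]
```

The tips sit about 13 mm above the TCP when open, as described, so I'll descend to TCP z≈-0.008 (tips at about 5 mm).

```bash
python3 -m pendant '[[0.004,0,0.03,0,-0.0037,-0.016],[0,0,0.012,0,0,0],[0,0,0,0,0,0]]'
python3 -c "from h import *;st()"
```

```text
clock: 5.1
position: [0.397, 0.1149, -0.0035]
tool_rot: [0.816, 0.578, 0.002, 0.005]
contact_force: [-0.5, 0.0, 0.4]
gripper_width: 0.0856
t 5.1 blk [-0.3019 -0.0115] z -0.0034953408719251115 F [-0.478  -0.142   0.3977] w 0.0855959849681544 q [ 0.1332  0.2937 -0.7344  0.5337 -0.007   0.4725]
tool axes in block
 [[ 0.0054  0.9999  0.0112]
 [ 1.     -0.0053 -0.0022]
 [-0.0021  0.0112 -0.9999]]
```

```bash
python3 -m pendant '[[0,0.01,0.005,0.0112,0,0],[0,0.02,0,0,0,0],[0,0.012,0,0,0,0],[0,0.012,0,0,0,0],[0,0.012,0,0,0,0],[0,0.01,0,0,0,0],[0,0,0,0,0,0]]'
python3 -c "from h import *;st()"
```

```text
clock: 5.8
position: [0.4794, 0.0861, -0.0026]
tool_rot: [0.818, 0.576, 0.003, 0.002]
contact_force: [-0.8, 0.2, -0.8]
gripper_width: 0.0851
t 5.8 blk [-0.2146 -0.0117] z -0.00257032992356504 F [-0.8044 -0.0246 -0.7983] w 0.08506671292740114 q [ 0.048   0.4091 -0.5427  0.6122 -0.0011  0.392 ]
tool axes in block
 [[ 0.01    0.9999  0.0067]
 [ 0.9999 -0.01    0.0015]
 [ 0.0016  0.0066 -1.    ]]
```

```bash
python3 -c "from h import *;st();snap('scene','s2.png',(220,170,340,280),5)"
```

```text
t 5.8 blk [-0.2146 -0.0117] z -0.00257032992356504 F [-0.8044 -0.0246 -0.7983] w 0.08506671292740114 q [ 0.048   0.4091 -0.5427  0.6122 -0.0011  0.392 ]
tool axes in block
 [[ 0.01    0.9999  0.0067]
 [ 0.9999 -0.01    0.0015]
 [ 0.0016  0.0066 -1.    ]]
```

View pics/s2.png

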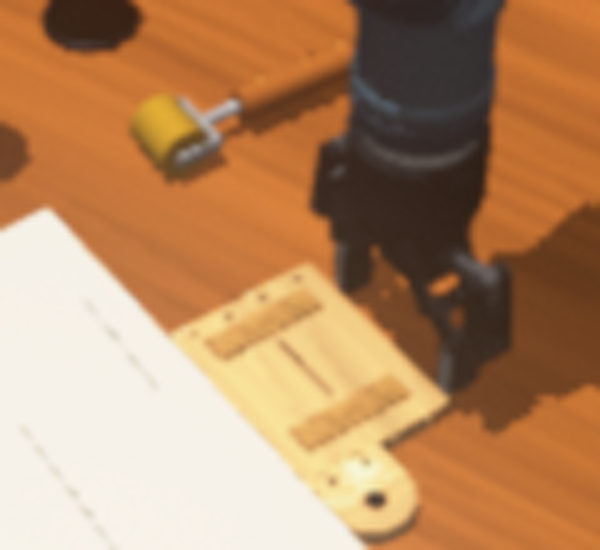

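The template lies against or nearly against the front face, with both fingers on the lip. I'll lower slightly and press to confirm contact.

```bash
python3 -m pendant '[[0,-0.002,0.006,0.006,0,0],[0,0.006,0,0,0,0],[0,0.004,0,0,0,0],[0,0.003,0,0,0,0]]'
python3 -c "from h import *;st()"
```

```text
clock: 6.25
position: [0.4862, 0.0836, -0.0082]
tool_rot: [0.817, 0.576, -0.001, -0.003]
contact_force: [-2.7, 0.5, 5.4]
gripper_width: 0.0856
t 6.25 blk [-0.2074 -0.0118] z -0.008159010125366604 F [-2.7298 -0.4055  5.4198] w 0.08557279274299769 q [ 0.0393  0.4341 -0.5195  0.6211  0.0038  0.3818]
tool axes in block
 [[ 0.0086  1.     -0.005 ]
 [ 1.     -0.0085  0.0021]
 [ 0.0021 -0.0051 -1.    ]]
```

```bash
python3 -m pendant '[[0,0.003,-0.001,0,0,0],[0,0.004,0,0,0,0]]'
python3 -c "from h import *;st()"
```

```text
clock: 6.45
position: [0.492, 0.0816, -0.0068]
tool_rot: [0.817, 0.576, -0.001, -0.003]
contact_force: [-3.0, 0.5, 5.3]
gripper_width: 0.0855
t 6.45 blk [-0.2013 -0.0119] z -0.006790202443024723 F [-3.0065 -0.5188  5.3078] w 0.08554168704430051 q [ 0.0342  0.4415 -0.5017  0.6332  0.0044  0.3762]
tool axes in block
 [[ 0.008   0.9999 -0.0068]
 [ 1.     -0.008   0.0021]
 [ 0.002  -0.0068 -1.    ]]
```

```bash
python3 -m pendant '[[0,0.004,-0.001,0,0,0],[0,0.004,0,0,0,0]]'
python3 -c "from h import *;st();snap('scene','s3.png',(230,180,340,280),6)"
```

```text
clock: 6.65
position: [0.5003, 0.0786, -0.0057]
tool_rot: [0.817, 0.577, -0.001, -0.003]
contact_force: [-1.2, 0.3, 0.3]
gripper_width: 0.0855
t 6.65 blk [-0.1924 -0.0119] z -0.005742124851315925 F [-1.239  -0.1125  0.338 ] w 0.08547467025496049 q [ 0.0282  0.4517 -0.4802  0.6438  0.0037  0.3698]
tool axes in block
 [[ 0.0076  1.     -0.0059]
 [ 1.     -0.0076  0.0018]
 [ 0.0017 -0.0059 -1.    ]]
```

View pics/s3.png

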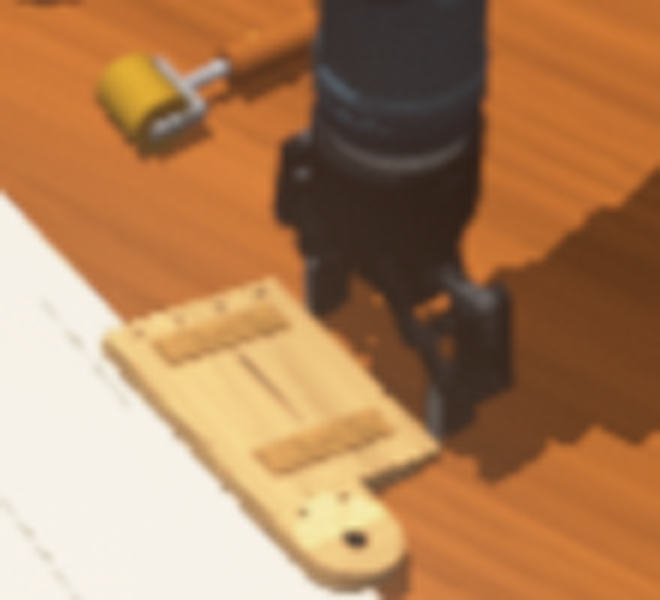

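The far edge has ridden up onto the block: lowering the fingers pressed the lip down and tilted the far edge up. To mend it, I'll go over the template, lower the fingers beyond the far edge just above the block, and push it back off towards the robot until it drops.

```bash
python3 -m pendant '[[0,-0.02,0,0,0,0],[0,-0.005,-0.03,0,0,0],[0,0,-0.045,-0.006,0,0.005],[0,0.045,-0.02,0,0,0],[0,0.045,0,0,0,0],[0,0.045,0,0,0,0],[0,0.035,0,0,0,0],[0,0,0.02,0,0,0],[0,0,0,0,0,0]]'
python3 -c "from h import *;st();snap('scene','s4.png',(210,170,340,280),6)"
```

```text
clock: 7.6
position: [0.6472, 0.0239, 0.0729]
tool_rot: [0.819, 0.574, 0.004, 0.005]
contact_force: [-0.8, 0.4, -0.1]
gripper_width: 0.0855
t 7.6 blk [-0.0357 -0.0155] z 0.07292747807522235 F [-0.8555  0.0896 -0.1222] w 0.08547794423504619 q [-0.0597  0.5948  0.0121  0.9762 -0.0028  0.2883]
tool axes in block
 [[ 0.014   0.9998  0.0121]
 [ 0.9999 -0.014   0.0005]
 [ 0.0006  0.0121 -0.9999]]
```

View pics/s4.png

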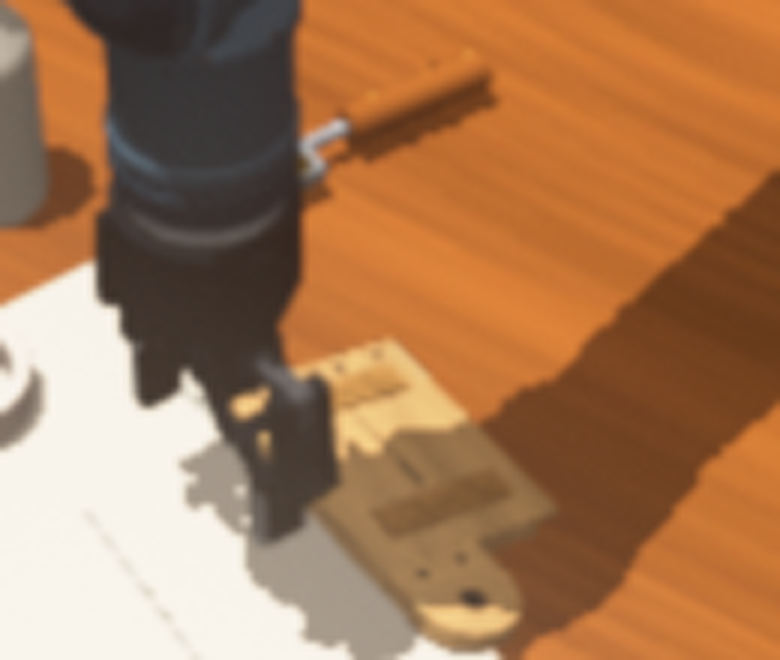

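```bash
python3 -m pendant '[[0,0,0.045,0.0121,0,-0.014],[0,0,0.012,0,0,0],[0,0,0,0,0,0]]'
python3 - <<'E'
from h import *
st()
P=px2w("scene",[(393/6+210,340/6+170),(555/6+210,510/6+170),(415/6+210,625/6+170)],[.012,.012,.026]);c,s=np.cos(TH),np.sin(TH)
print((P[:,:2]-C)@np.array([[c,s],[-s,c]]).T)
E
```

```text
clock: 7.95
position: [0.6512, 0.0239, 0.0206]
tool_rot: [0.815, 0.58, 0.004, 0.003]
contact_force: [0.2, -0.7, -0.1]
gripper_width: 0.0853
t 7.95 blk [-0.0319 -0.0142] z 0.020556913441395725 F [ 0.4333 -0.6344 -0.0832] w 0.08529992084279601 q [-0.0606  0.6504 -0.0353  0.876  -0.0001  0.2724]
tool axes in block
 [[-0.001   1.      0.0088]
 [ 1.      0.0009  0.0024]
 [ 0.0024  0.0088 -1.    ]]
[[-0.1806 -0.0832]
 [-0.1776  0.044 ]
 [-0.0813  0.067 ]]
```

```bash
python3 -m pendant '[[0,0,0.011,0.0088,0,0],[0,-0.015,0,0,0,0],[0,-0.01,0,0,0,0],[0,-0.01,0,0,0,0],[0,-0.01,0,0,0,0],[0,-0.008,0,0,0,0],[0,0,0,0,0,0]]'
python3 -c "from h import *;st()"
```

```text
clock: 8.65
position: [0.602, 0.0427, 0.0159]
tool_rot: [0.814, 0.58, 0.004, 0.002]
contact_force: [-0.1, -0.4, 0.1]
gripper_width: 0.0854
t 8.65 blk [-0.0846 -0.0125] z 0.015875688966104605 F [ 0.0521 -0.4077  0.1382] w 0.08543285274806886 q [-0.0353  0.5712 -0.196   0.7943  0.0021  0.2971]
tool axes in block
 [[-0.0016  1.      0.0084]
 [ 1.      0.0016  0.0047]
 [ 0.0047  0.0084 -1.    ]]
```

```bash
python3 -c "from h import *;st();snap('scene','s5.png',(220,170,340,280),6)"
```

```text
t 8.65 blk [-0.0846 -0.0125] z 0.015875688966104605 F [ 0.0521 -0.4077  0.1382] w 0.08543285274806886 q [-0.0353  0.5712 -0.196   0.7943  0.0021  0.2971]
tool axes in block
 [[-0.0016  1.      0.0084]
 [ 1.      0.0016  0.0047]
 [ 0.0047  0.0084 -1.    ]]
```

View pics/s5.png

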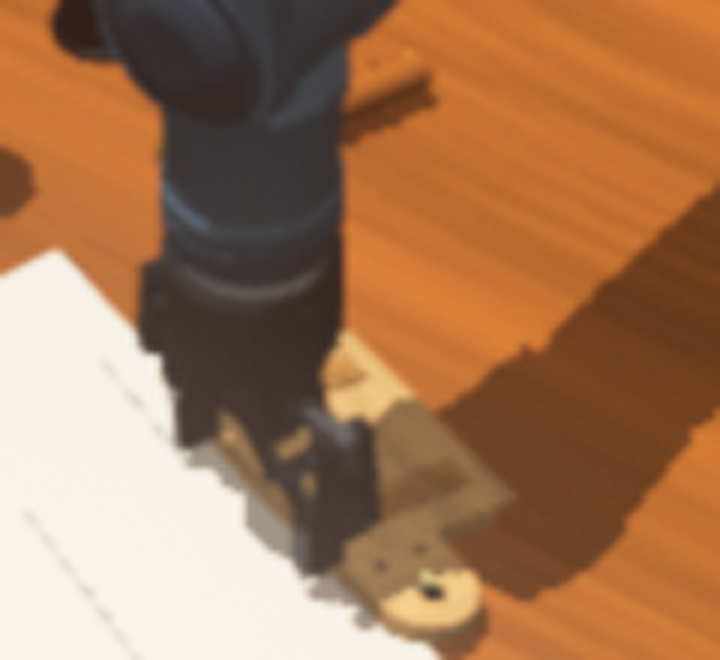

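near_left has moved about 10 mm back, so the push is working. The fingers have crept up, so I'll lower a little and continue.

```bash
python3 -m pendant '[[0,0,0.006,0.008,0,0],[0,-0.006,0.002,0,0,0],[0,-0.005,0.001,0,0,0],[0,-0.004,0.001,0,0,0],[0,0,0,0,0,0]]'
python3 -c "from h import *;st()"
```

```text
clock: 9.2
position: [0.5896, 0.0473, 0.0054]
tool_rot: [0.815, 0.58, 0.003, -0.0]
contact_force: [0.1, 0.4, -0.6]
gripper_width: 0.0855
t 9.2 blk [-0.0978 -0.0123] z 0.005386067363986044 F [-0.0673  0.3755 -0.5788] w 0.08546933370139248 q [-0.0295  0.5664 -0.2371  0.7627  0.0042  0.3037]
tool axes in block
 [[-0.0008  1.      0.0031]
 [ 1.      0.0008  0.0054]
 [ 0.0054  0.0031 -1.    ]]
```

```bash
python3 -m pendant '[[0,-0.004,0,0,0,0],[0,-0.003,0,0,0,0],[0,0,-0.03,0,0,0],[0,0,-0.04,0,0,0],[0,-0.045,-0.02,0,0,0],[0,-0.045,0,0,0,0],[0,-0.03,0,0,0,0],[0,0,0,0,0,0]]'
python3 -c "from h import *;st();snap('scene','s6.png',(220,170,340,280),6)"
```

```text
clock: 10.0
position: [0.465, 0.0896, 0.0976]
tool_rot: [0.815, 0.58, 0.003, -0.001]
contact_force: [-0.3, -0.2, 0.8]
gripper_width: 0.0849
t 10.0 blk [-0.2294 -0.0131] z 0.09756274637647475 F [-0.2006 -0.3082  0.755 ] w 0.08490924576862587 q [ 0.0531  0.2612 -0.4471  0.8585  0.005   0.3875]
tool axes in block
 [[ 0.0004  1.      0.0018]
 [ 1.     -0.0004  0.0061]
 [ 0.0061  0.0018 -1.    ]]
```

View pics/s6.png

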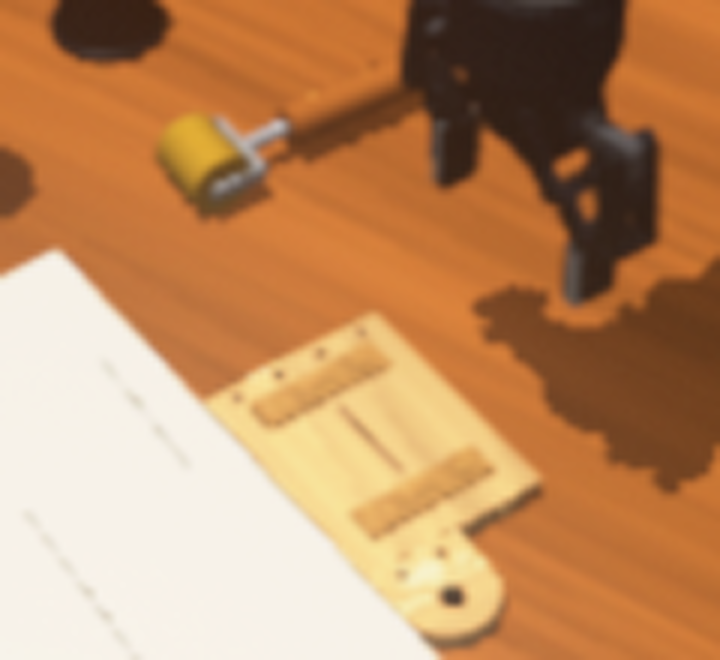

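The template is flat again with its far edge along the block's front face; the near corners are at crop (375,312) and (541,485). This time I'll lower fully behind the lip before pressing.

```bash
python3 - <<'E'
from h import *
P=px2w("scene",[(375/6+220,312/6+170),(541/6+220,485/6+170),(205/6+220,400/6+170)],.012);c,s=np.cos(TH),np.sin(TH)
print((P[:,:2]-C)@np.array([[c,s],[-s,c]]).T)
E
python3 -m pendant '[[0,-0.02,0.04,0,-0.005,0],[0,0,0.045,0,0,0],[0,0,0.012,0,0,0],[0,0,0,0,0,0]]'
python3 -c "from h import *;st()"
```

```text
[[-0.20783332 -0.08609082]
 [-0.20369543  0.04483376]
 [-0.10945863 -0.08756007]]
clock: 10.45
position: [0.4572, 0.0957, 0.0005]
tool_rot: [0.815, 0.579, 0.007, 0.005]
contact_force: [0.2, 0.5, 0.3]
gripper_width: 0.0856
t 10.45 blk [-0.2388 -0.0099] z 0.0005053374210110158 F [0.0048 0.5775 0.2654] w 0.08555852187074708 q [ 0.0712  0.366  -0.6041  0.5836 -0.0011  0.4073]
tool axes in block
 [[ 0.002   0.9999  0.0162]
 [ 1.     -0.0021  0.0058]
 [ 0.0058  0.0162 -0.9999]]
```

```bash
python3 -m pendant '[[-0.002,0,0.009,0.0162,-0.005,0],[0,0,0.001,0,0,0],[0,0,0,0,0,0]]'
python3 -c "from h import *;st()"
```

```text
clock: 10.75
position: [0.4605, 0.0932, -0.009]
tool_rot: [0.816, 0.578, 0.001, 0.0]
contact_force: [-0.1, -1.0, 0.3]
gripper_width: 0.0854
t 10.75 blk [-0.2348 -0.0113] z -0.008995017043742868 F [ 0.2822 -1.0032  0.2887] w 0.08540917050187112 q [ 0.064   0.3949 -0.59    0.5835  0.0006  0.4014]
tool axes in block
 [[ 0.0034  1.      0.002 ]
 [ 1.     -0.0034  0.0015]
 [ 0.0015  0.002  -1.    ]]
```

```bash
python3 -m pendant '[[0,0.01,0,0,0,0],[0,0.006,0,0,0,0],[0,0.004,0,0,0,0],[0,0.004,0,0,0,0]]'
python3 -c "from h import *;st()"
```

```text
clock: 11.15
position: [0.4783, 0.0869, -0.0084]
tool_rot: [0.815, 0.579, -0.002, -0.006]
contact_force: [-10.4, 5.4, 7.9]
gripper_width: 0.085
t 11.15 blk [-0.2159 -0.0113] z -0.008431602463204443 F [-11.626    1.6861   7.8739] w 0.08498459831638595 q [ 0.0443  0.4265 -0.5337  0.6194  0.0076  0.3797]
tool axes in block
 [[ 0.0015  0.9999 -0.011 ]
 [ 1.     -0.0014  0.0038]
 [ 0.0038 -0.011  -0.9999]]
```

```bash
python3 -m pendant '[[0,0.003,-0.004,0,0,0],[0,0.004,-0.006,0,0,0],[0,0.003,-0.006,0,0,0]]'
python3 -c "from h import *;st()"
```

```text
clock: 11.45
position: [0.4782, 0.0866, 0.0051]
tool_rot: [0.815, 0.58, -0.007, -0.015]
contact_force: [-2.8, 3.5, -0.4]
gripper_width: 0.0857
t 11.45 blk [-0.2159 -0.0116] z 0.005120402686904418 F [-3.8409  2.4044 -0.3512] w 0.08570489539142144 q [ 0.0377  0.4194 -0.499   0.6799  0.017   0.3708]
tool axes in block
 [[-0.0005  0.9995 -0.0318]
 [ 1.      0.0007  0.0058]
 [ 0.0058 -0.0318 -0.9995]]
```

```bash
python3 -m pendant '[[0,0.004,0,0.015,0,0],[0,0.003,-0.002,0.01,0,0]]'
python3 -c "from h import *;st()"
```

```text
clock: 11.65
position: [0.4776, 0.0868, 0.006]
tool_rot: [0.814, 0.58, -0.018, -0.031]
contact_force: [-4.1, 3.5, 0.1]
gripper_width: 0.0853
t 11.65 blk [-0.2165 -0.0117] z 0.005950859504110815 F [-5.0416  1.9858  0.1365] w 0.08534561338092544 q [ 0.0281  0.4438 -0.4575  0.7343  0.0323  0.3592]
tool axes in block
 [[-0.0015  0.9974 -0.0721]
 [ 1.      0.002   0.0072]
 [ 0.0073 -0.072  -0.9974]]
```

Contact holds (Fx about -5 N, no free advance), so the lip is up. I'll correct the tool tilt and carry on up the arc.

```bash
python3 -m pendant '[[0,0.002,-0.004,-0.06,0,0],[0,0.003,-0.006,-0.05,0,0],[0,0.004,-0.006,-0.02,0,0]]'
python3 -c "from h import *;st();snap('scene','s7.png',(220,170,340,280),6)"
```

```text
clock: 11.95
position: [0.4843, 0.0838, 0.0209]
tool_rot: [0.814, 0.58, 0.018, 0.02]
contact_force: [0.5, -1.0, 0.4]
gripper_width: 0.0856
t 11.95 blk [-0.2092 -0.0123] z 0.020935188967359887 F [ 0.7749 -0.7532  0.4042] w 0.08558724032872678 q [ 0.051   0.3511 -0.5584  0.6086 -0.014   0.384 ]
tool axes in block
 [[-0.0008  0.9985  0.054 ]
 [ 1.      0.0005  0.0068]
 [ 0.0068  0.054  -0.9985]]
```

View pics/s7.png

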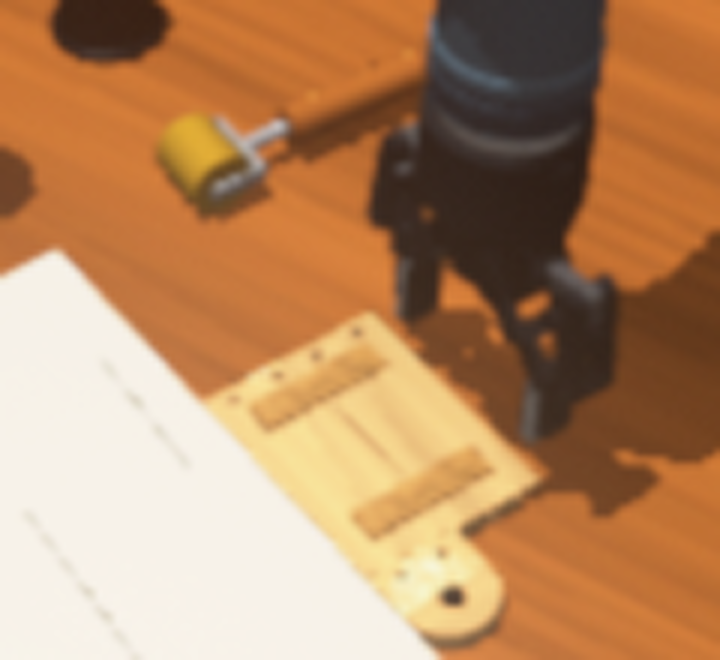

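The template is still flat; the fingers slipped up off the lip. I'll retry with the fingertips tilted forward (about 0.15 rad) so the finger face lifts, pressing harder and rising more slowly.

```bash
python3 -m pendant '[[0,-0.03,0,-0.096,0,0.0],[0,0,0.012,0,0,0],[0,0,0.01,0,0,0],[0,0,0,0,0,0]]'
python3 -c "from h import *;st()"
```

```text
clock: 12.4
position: [0.4499, 0.0912, -0.0055]
tool_rot: [0.813, 0.578, 0.042, 0.057]
contact_force: [-0.1, -0.2, -0.2]
gripper_width: 0.0852
t 12.4 blk [-0.2442 -0.0165] z -0.005508855140673518 F [-0.0583 -0.1845 -0.1636] w 0.08521244874161672 q [ 0.1014  0.2963 -0.7547  0.391  -0.0582  0.4319]
tool axes in block
 [[ 0.0002  0.99    0.1409]
 [ 1.     -0.0004  0.0014]
 [ 0.0014  0.1409 -0.99  ]]
```

```bash
python3 -m pendant '[[0.004,0,0.003,-0.01,0,0],[0,0.012,0.0017,0,0,0],[0,0.008,0.001,0,0,0],[0,0.005,0.001,-0.005,0,0],[0,0.005,0,-0.01,0,0]]'
python3 -c "from h import *;st()"
```

```text
clock: 12.9
position: [0.4817, 0.0867, -0.0072]
tool_rot: [0.812, 0.578, 0.048, 0.063]
contact_force: [-17.1, 9.2, 6.1]
gripper_width: 0.0855
t 12.9 blk [-0.2126 -0.0104] z -0.007196894673230116 F [-19.1628   3.1368   6.0538] w 0.08548806252610999 q [ 0.0863  0.3354 -0.7032  0.3844 -0.0593  0.4159]
tool axes in block
 [[-0.0005  0.9874  0.1585]
 [ 1.     -0.0004  0.0059]
 [ 0.0059  0.1585 -0.9873]]
```

```bash
python3 -m pendant '[[0,0.005,-0.003,-0.01,0,0],[0,0.005,-0.003,-0.01,0,0]]'
python3 -c "from h import *;st()"
python3 -m pendant '[[0,0.005,-0.003,-0.01,0,0],[0,0.005,-0.003,-0.01,0,0]]'
python3 -c "from h import *;st()"
```

```text
clock: 13.1
position: [0.4814, 0.0865, -0.0037]
tool_rot: [0.812, 0.579, 0.05, 0.063]
contact_force: [-8.0, 5.9, -0.8]
gripper_width: 0.0856
t 13.1 blk [-0.2129 -0.0107] z -0.00372059706703776 F [-9.5219  2.9168 -0.7824] w 0.08556999310311927 q [ 0.0845  0.3277 -0.7025  0.3911 -0.0572  0.412 ]
tool axes in block
 [[-0.0029  0.9873  0.1591]
 [ 1.      0.0017  0.0082]
 [ 0.0079  0.1591 -0.9872]]
clock: 13.3
position: [0.4815, 0.0863, 0.0003]
tool_rot: [0.811, 0.58, 0.051, 0.063]
contact_force: [-6.8, 5.7, -0.3]
gripper_width: 0.0855
t 13.3 blk [-0.2127 -0.0108] z 0.0002815965167557166 F [-8.3171  3.1412 -0.3027] w 0.08545406432957067 q [ 0.083   0.3192 -0.7015  0.3976 -0.0555  0.4085]
tool axes in block
 [[-0.0051  0.9869  0.1611]
 [ 0.9999  0.0034  0.0107]
 [ 0.01    0.1612 -0.9869]]
```

```bash
python3 -m pendant '[[0,0.006,-0.003,-0.01,0,0],[0,0.006,-0.003,-0.01,0,0],[0,0.006,-0.003,-0.01,0,0]]'
python3 -c "from h import *;st()"
```

```text
clock: 13.6
position: [0.4818, 0.0858, 0.0059]
tool_rot: [0.81, 0.581, 0.052, 0.061]
contact_force: [-9.0, 6.6, 0.9]
gripper_width: 0.0853
t 13.6 blk [-0.2123 -0.0112] z 0.005871519831226805 F [-10.6864   3.2718   0.8826] w 0.08532298058275868 q [ 0.0786  0.3095 -0.6955  0.4133 -0.0501  0.4014]
tool axes in block
 [[-0.0085  0.9872  0.1592]
 [ 0.9999  0.0062  0.015 ]
 [ 0.0138  0.1593 -0.9871]]
```

```bash
python3 -m pendant '[[0,0.006,-0.003,-0.01,-0.004,0.004],[0,0.006,-0.003,-0.01,-0.004,0.004],[0,0.006,-0.003,-0.01,-0.004,0.002]]'
python3 -c "from h import *;st()"
python3 -m pendant '[[0,0.006,-0.003,-0.01,-0.004,0.002],[0,0.006,-0.003,-0.01,-0.004,0.002],[0,0.006,-0.003,-0.01,-0.004,0.002]]'
python3 -c "from h import *;st()"
```

```text
clock: 13.9
position: [0.483, 0.0859, 0.0119]
tool_rot: [0.812, 0.578, 0.05, 0.062]
contact_force: [-8.6, 6.4, 1.4]
gripper_width: 0.0858
t 13.9 blk [-0.2111 -0.0108] z 0.01191647740558906 F [-10.2685   3.2628   1.4333] w 0.08582082311663315 q [ 0.0823  0.3039 -0.6813  0.4364 -0.0562  0.4117]
tool axes in block
 [[-0.0011  0.9874  0.1585]
 [ 1.     -0.0002  0.0086]
 [ 0.0086  0.1585 -0.9873]]
clock: 14.2
position: [0.4843, 0.0852, 0.0181]
tool_rot: [0.813, 0.577, 0.046, 0.065]
contact_force: [-10.4, 5.6, 2.5]
gripper_width: 0.0854
t 14.2 blk [-0.2097 -0.0109] z 0.0180994443776167 F [-11.6321   1.8653   2.5141] w 0.08538561468122818 q [ 0.0859  0.2987 -0.6665  0.46   -0.0642  0.4171]
tool axes in block
 [[ 0.0018  0.9874  0.1584]
 [ 1.     -0.0019  0.0004]
 [ 0.0007  0.1584 -0.9874]]
```

```bash
python3 -m pendant '[[0,0.006,-0.004,-0.01,0,0],[0,0.006,-0.004,-0.01,0,0],[0,0.006,-0.004,-0.01,0,0]]'
python3 -c "from h import *;st()"
python3 -m pendant '[[0,0.007,-0.004,-0.01,0,0],[0,0.007,-0.004,-0.01,0,0],[0,0.007,-0.004,-0.01,0,0]]'
python3 -c "from h import *;st()"
```

```text
clock: 14.5
position: [0.4874, 0.084, 0.0282]
tool_rot: [0.812, 0.579, 0.049, 0.065]
contact_force: [-7.8, 5.1, 3.1]
gripper_width: 0.0855
t 14.5 blk [-0.2064 -0.0111] z 0.02816503836574366 F [-9.0716  2.2592  3.1189] w 0.08547044803952791 q [ 0.0817  0.2841 -0.6539  0.4819 -0.0624  0.4091]
tool axes in block
 [[-0.0021  0.9867  0.1624]
 [ 1.      0.0015  0.0035]
 [ 0.0032  0.1624 -0.9867]]
clock: 14.8
position: [0.4921, 0.0819, 0.0389]
tool_rot: [0.811, 0.579, 0.05, 0.065]
contact_force: [-9.9, 5.2, 4.9]
gripper_width: 0.0855
t 14.8 blk [-0.2013 -0.0115] z 0.03888527125254129 F [-11.0513   1.6228   4.8894] w 0.0854978315007908 q [ 0.0749  0.2726 -0.6345  0.5091 -0.0593  0.4001]
tool axes in block
 [[-0.0048  0.9863  0.1646]
 [ 1.      0.0037  0.0067]
 [ 0.006   0.1646 -0.9863]]
```

```bash
python3 -m pendant '[[0,0.007,-0.005,-0.01,0,0.003],[0,0.007,-0.005,-0.01,0,0.003],[0,0.007,-0.005,-0.01,0,0]]'
python3 -c "from h import *;st()"
python3 -m pendant '[[0,0.008,-0.004,-0.01,0,0],[0,0.008,-0.004,-0.01,0,0],[0,0.008,-0.004,-0.01,0,0]]'
python3 -c "from h import *;st()"
```

```text
clock: 15.1
position: [0.503, 0.078, 0.0555]
tool_rot: [0.812, 0.577, 0.056, 0.071]
contact_force: [-3.3, 2.5, 2.3]
gripper_width: 0.0854
t 15.1 blk [-0.1897 -0.0116] z 0.055475119106667595 F [-3.9422  1.3167  2.2536] w 0.08539759681937131 q [ 0.0676  0.2566 -0.606   0.5382 -0.0626  0.3968]
tool axes in block
 [[-0.0003  0.9837  0.1799]
 [ 1.     -0.0013  0.0084]
 [ 0.0085  0.1799 -0.9837]]
clock: 15.4
position: [0.5227, 0.0712, 0.0731]
tool_rot: [0.811, 0.576, 0.064, 0.082]
contact_force: [0.5, 0.7, 0.2]
gripper_width: 0.0856
t 15.4 blk [-0.1689 -0.0116] z 0.07306813101823297 F [0.2169 0.8092 0.1834] w 0.08561820074702627 q [ 0.0565  0.2489 -0.5676  0.558  -0.0699  0.3841]
tool axes in block
 [[-0.0005  0.9784  0.2066]
 [ 1.     -0.0015  0.0095]
 [ 0.0096  0.2066 -0.9784]]
```

```bash
python3 -c "from h import *;snap('scene','s8.png',(220,150,340,270),5)"
```

```text
(no output)
```

View pics/s8.png

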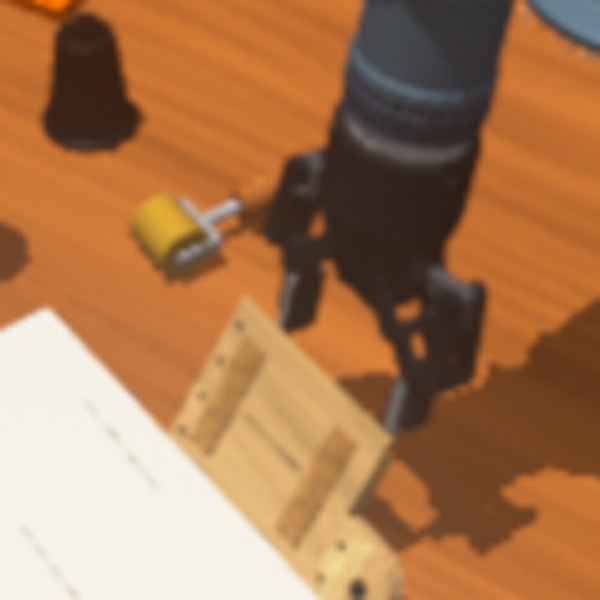

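The template is tipped to about 60° with its straight edge on the front face of the block and the fingers behind the lip. Next is mainly a forward push.

```bash
python3 -m pendant '[[0,0.010,-0.001,0,0,0],[0,0.010,-0.001,0,0,0],[0,0.010,0.0,0,0,0],[0,0.010,0.002,0,0,0]]'
python3 -c "from h import *;st()"
python3 -m pendant '[[0,0.010,0.002,0,0,0],[0,0.010,0.002,0,0,0],[0,0.010,0.002,0,0,0],[0,0.010,0.002,0,0,0]]'
python3 -c "from h import *;st();snap('top','x.png')"
```

```text
clock: 15.85
position: [0.5669, 0.0563, 0.0861]
tool_rot: [0.81, 0.576, 0.067, 0.085]
contact_force: [0.9, -0.2, 1.2]
gripper_width: 0.0857
t 15.85 blk [-0.1222 -0.0112] z 0.08611146107852981 F [0.8672 0.1117 1.2227] w 0.08570963470382205 q [ 0.0238  0.2994 -0.4584  0.6052 -0.066   0.3525]
tool axes in block
 [[ 0.0004  0.9764  0.2159]
 [ 0.9999 -0.0027  0.0104]
 [ 0.0107  0.2159 -0.9764]]
clock: 16.25
position: [0.6097, 0.0411, 0.0864]
tool_rot: [0.811, 0.575, 0.067, 0.086]
contact_force: [0.0, -0.6, -0.3]
gripper_width: 0.0855
t 16.25 blk [-0.0768 -0.0115] z 0.08635969343692308 F [ 0.2341 -0.5651 -0.3421] w 0.0854760809467292 q [-0.0057  0.3701 -0.3524  0.6384 -0.0602  0.3243]
tool axes in block
 [[ 0.0012  0.9763  0.2163]
 [ 0.9999 -0.0035  0.0101]
 [ 0.0106  0.2163 -0.9763]]
```

```bash
python3 -m pendant '[[0,0.012,0.002,0,0,0],[0,0.012,0.002,0,0,0],[0,0,0,0,0,0],[0,0,0,0,0,0],[0,-0.045,-0.02,0,0,0],[0,-0.045,-0.01,0.07,0,0],[0,-0.045,0,0.1,0,0],[0,-0.03,0,0.04,0,0],[0,0,0,0,0,0]]'
python3 -c "from h import *;st();snap('scene','s9.png',(180,170,340,290),5)"
```

```text
clock: 17.2
position: [0.4633, 0.0902, 0.0851]
tool_rot: [0.815, 0.579, -0.0, -0.007]
contact_force: [-0.3, -0.6, 0.4]
gripper_width: 0.0857
t 17.2 blk [-0.2311 -0.0131] z 0.0850842850498173 F [-0.0799 -0.6602  0.3643] w 0.08569694754291629 q [ 0.0504  0.2804 -0.4575  0.8403  0.011   0.3862]
tool axes in block
 [[ 0.0019  0.9999 -0.011 ]
 [ 1.     -0.0018  0.0074]
 [ 0.0073 -0.011  -0.9999]]
```

View pics/s9.png

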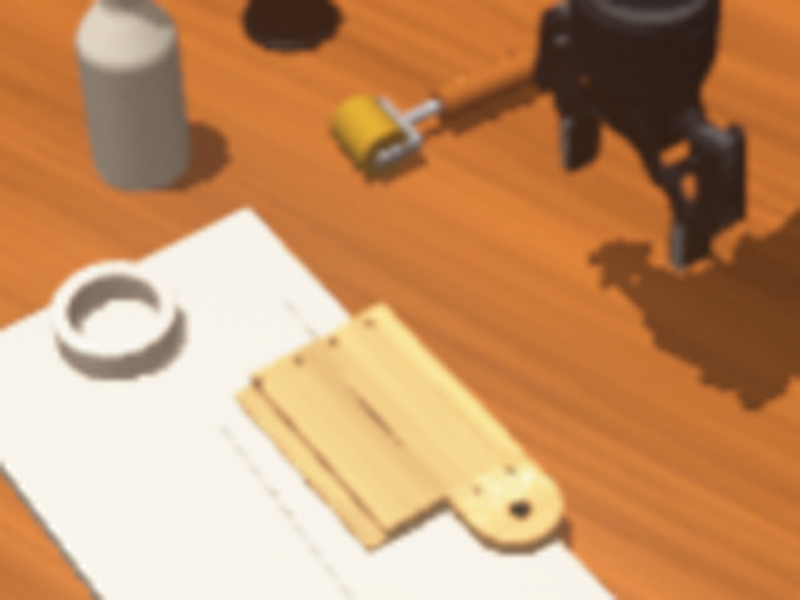

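The template has toppled onto the block with its plain face up, overhanging the front by some 20 mm. Now I'll work out where its edge is and push it on.

```bash
python3 - <<'E'
from h import *
P=px2w("scene",[(380/5+180,303/5+170),(237/5+180,397/5+170),(370/5+180,550/5+170),(565/5+180,495/5+170)],[.03,.02,.02,.026]);c,s=np.cos(TH),np.sin(TH)
print((P[:,:2]-C)@np.array([[c,s],[-s,c]]).T)
E
python3 -m pendant '[[0,0.035,0.035,-0.0,-0.007,0],[0,0.0,0.03,0.011,0,0],[0,0,0,0,0,0]]'
python3 -c "from h import *;st()"
```

```text
[[-0.11769791 -0.08972989]
 [-0.02047461 -0.08622652]
 [-0.02071016  0.04042048]
 [-0.12040156  0.07471563]]
clock: 17.55
position: [0.5037, 0.0784, 0.0209]
tool_rot: [0.815, 0.579, -0.001, -0.005]
contact_force: [-1.3, -1.0, -0.4]
gripper_width: 0.0853
t 17.55 blk [-0.1892 -0.011 ] z 0.020932052787990606 F [-0.8598 -1.3654 -0.3568] w 0.08531074245853472 q [ 0.0259  0.4217 -0.4415  0.7142  0.0064  0.361 ]
tool axes in block
 [[ 0.0011  1.     -0.0085]
 [ 1.     -0.0011  0.0037]
 [ 0.0037 -0.0085 -1.    ]]
```

```bash
python3 -m pendant '[[0,0,0.011,-0.0085,0,0],[0,0.02,0,0,0,0],[0,0.015,0,0,0,0],[0,0.01,0,0,0,0],[0,0,0,0,0,0]]'
python3 -c "from h import *;st()"
```

```text
clock: 18.05
position: [0.5505, 0.0627, 0.0139]
tool_rot: [0.815, 0.579, 0.004, 0.002]
contact_force: [-0.8, 0.1, -0.4]
gripper_width: 0.0855
t 18.05 blk [-0.1398 -0.0105] z 0.013935071837889994 F [-0.7899 -0.1591 -0.4368] w 0.08552092098729984 q [-0.0024  0.4923 -0.3432  0.7271  0.0021  0.3328]
tool axes in block
 [[ 0.0011  1.      0.007 ]
 [ 1.     -0.0011  0.0046]
 [ 0.0046  0.007  -1.    ]]
```

Lower 4 mm (tips at about 22 mm), then push on.

```bash
python3 -m pendant '[[0,0,0.005,0.004,0,0],[0,0.008,0.001,0,0,0],[0,0.008,0.0005,0,0,0],[0,0.008,0.0005,0,0,0]]'
python3 -c "from h import *;st()"
```

```text
clock: 18.45
position: [0.5723, 0.0552, 0.0076]
tool_rot: [0.815, 0.58, 0.002, -0.001]
contact_force: [-1.7, 0.8, 0.7]
gripper_width: 0.0852
t 18.45 blk [-0.1167 -0.0104] z 0.007589393951957176 F [-1.8282  0.2081  0.6906] w 0.08524233771272023 q [-0.0164  0.5382 -0.2817  0.7484  0.0041  0.3176]
tool axes in block
 [[-0.0001  1.      0.0011]
 [ 1.      0.0001  0.0047]
 [ 0.0047  0.0011 -1.    ]]
```

```bash
python3 -m pendant '[[0,0.007,-0.001,0,0,0],[0,0.007,0,0,0,0],[0,0.006,0,0,0,0]]'
python3 -c "from h import *;st()"
```

```text
clock: 18.75
position: [0.5929, 0.048, 0.0083]
tool_rot: [0.815, 0.58, 0.002, -0.001]
contact_force: [-0.8, 0.6, -0.5]
gripper_width: 0.0857
t 18.75 blk [-0.0949 -0.0105] z 0.008344426761443598 F [-0.9656  0.3089 -0.4703] w 0.0857307695363885 q [-0.028   0.5706 -0.2203  0.7782  0.0041  0.306 ]
tool axes in block
 [[ 0.      1.      0.0005]
 [ 1.     -0.      0.0045]
 [ 0.0045  0.0005 -1.    ]]
```

```bash
python3 -m pendant '[[0,0.004,0,0,0,0],[0,0,0,0,0,0],[0,-0.03,0,0,0,0],[0,-0.03,-0.01,0,0,0],[0,-0.045,-0.045,0,0,0],[0,-0.045,-0.045,0,0,0],[-0.05,-0.045,-0.045,0,0,0],[-0.05,0,-0.03,0,0,0],[-0.05,0,0,0,0,0],[-0.05,0,0,0,0,0],[0,0,0,0,0,0]]'
python3 - <<'E'
from h import *
st()
im=camera("top")[:,:,::-1]
b,g,r=[im[:,:,i].astype(int) for i in range(3)]
m=camera_model("top")
# block region mask, wood-coloured pixels on white
poly=w2px("top",[[C[0]+np.cos(TH)*x-np.sin(TH)*y,C[1]+np.sin(TH)*x+np.cos(TH)*y,.016] for x,y in((-.16,-.13),(-.16,.13),(.1,.13),(.1,-.13))])
M=np.zeros(im.shape[:2],np.uint8);cv2.fillPoly(M,[poly.astype(int)],1)
w=((r-b>25)&(r>130)&(M>0)).astype(np.uint8)
n,L,S,_=cv2.connectedComponentsWithStats(w);k=1+S[1:,4].argmax();print("area",S[k],"others",S[1:,4])
c=np.cos(TH);s=np.sin(TH);Rb=np.array([[c,s],[-s,c]])
v,u=np.nonzero(L==k);q=(px2w("top",np.c_[u,v],.03)[:,:2]-C)@Rb.T
print("extent x",q[:,0].min(),q[:,0].max(),"y",q[:,1].min(),q[:,1].max())
for y0 in np.arange(-.09,.1,.02):
    t=q[abs(q[:,1]-y0)<.005]
    if len(t):print(round(y0,3),t[:,0].min(),t[:,0].max())
# color samples of table for check
print("table px",im[int(poly[0][1])+8,int(poly[0][0])])
E
```

```text
clock: 19.85
position: [0.3892, -0.0706, 0.1468]
tool_rot: [0.814, 0.581, 0.005, 0.004]
contact_force: [0.4, -0.2, -0.1]
gripper_width: 0.0856
t 19.85 blk [-0.2484 -0.1893] z 0.1468452085885953 F [ 0.4804 -0.0224 -0.0858] w 0.08557759955932433 q [-0.3427  0.0582 -0.5545  0.9455  0.0033 -0.0121]
tool axes in block
 [[-0.0034  0.9999  0.0126]
 [ 1.      0.0034  0.0032]
 [ 0.0032  0.0126 -0.9999]]
area [ 235  134   70   48 1869] others [1869  305    1    1    1  189    2  115    6    5    1    7    9    2
    3    1    3    1    1    1    1    1    1    1]
extent x -0.07771597856438141 0.020496435983394717 y -0.08963987446877823 0.09092687206964178
-0.09 -0.07600434957764858 0.02042492495110873
-0.07 -0.07746646961709082 0.01994841037627463
-0.05 -0.07700445567488 0.020448450369592364
-0.03 -0.07749966514656145 0.019755478727566847
-0.01 -0.07727658838040927 0.020270177158848986
0.01 -0.077046678436381 0.019822717586465307
0.03 -0.07656958415018736 0.02013104692319246
0.05 -0.07704935541130686 -0.02812629714120593
0.07 -0.07584315022071855 -0.02761212775477659
0.09 -0.06476378037596407 -0.03967358995249145
table px [ 36  73 124]
```

The template lies square and flat, 27 mm in from the front edge, and the outline dimensions match (about 99 × 181 mm). The robot is clear, so I'm handing in.

```bash
python3 -c "
from h import *
print(bot.hand_in());st()"
```

```text
the job is handed in; nothing more can be done
None
the job is handed in; nothing more can be done
```

The plywood template is turned over on the white block with its plain face up and all of it on the block. I handed the job in at about 20 s of the 54 s.

- **What I did:** I pushed the template square against the block's front face and pressed the lip with tilted fingertips. I then lifted it along the arc until it stood steep, pushed it over, and pushed it on about 40 mm.
- **Last checks:** the outline in the top image ran from x = -0.078 to +0.020 and y = -0.090 to +0.091 m in the block frame. That is square to the block and about 98 × 181 mm (100 × 180 nominal), which fits it lying flat at the right height. The robot stood clear, with contact forces near zero.
- **Failed on the way:**
    - On the first press the fingers pushed the lip down and the template's far edge rode up onto the block. I pushed it back off from above.
    - On the first lift the fingers slipped off the lip. The second, tilted try worked.
- **Not checked:** I did not measure the bystanders again at the end. Nothing showed a touch: there was no contact force near them, and those in the later views looked unmoved. Flatness is inferred from the outline and the last scene view, not measured directly.

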